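# Evacuate the green-lidded canister with the hand pump

### The arm

A 6-joint arm with a two-finger parallel gripper is mounted at the origin on the work surface. World frame = base frame: x ahead of the robot, y to its left, z up, the work surface at z = 0. Lengths are in m, angles in degrees, forces in N, time in s.
With the tool pointing down it reaches from about 0.35 to 0.875 m from the base axis. Payload 4.2 kg.
Tool frame: the origin (TCP) lies midway between the tips of the shut fingers; the grasp point (between the pads) lies 19 mm behind it; z points along the fingers, y is the line along which they close (so a half turn about z gives the same grasp; the last joint's range is limited). The gripper opens to 87 mm and grips with 3 to 60 N. Pads are 19 mm wide; open, the fingers measure 117 mm over their backs; the gripper's body (75 mm by 190 mm) begins 51 mm behind the grasp point.
Start: joints at [81.509, 22.042, 0.453, 0, -68.411, -14.817], TCP at [0.247, 0.574, 0.223] pointing down, gripper open.
Joint ranges: [-179.83, 179.83], [-69.29, 118.12], [-61.27, 80.66], [-181.25, 117.63], [-171.15, -9.14], [-177.46, 177.46]. Speed limits (degrees/s): [159.86, 159.86, 180, 180, 180, 180].

### API

Orientations are given as [roll, pitch, yaw] about the fixed x, y, z axes, in that order (R = Rz(yaw) Ry(pitch) Rx(roll)).
In Python, from workcell import env gives the robot as it stands. The module is installed in compiled form; this text tells all that it offers. Calls block until the motion is done:
- env.goto(position, orientation): joint-space move of the TCP to a pose.
- env.move_straight(position, rotation=None, rate=0.15, force_limit=None): straight line of the TCP; rotation=None keeps the orientation; rate is the mean speed in m/s. With force_limit (N) it stops when the force on the tool has changed by that much, and returns True; else False.
- env.set_joints(angles): joint-space move.
- env.gripper_to(opening, grasp_force=None): opening from 0.0 (shut) to 1.0 (fully open); grasp_force is the grip in N (None keeps the last); returns when the fingers have stopped.
- env.dwell(seconds).
- env.inverse_kinematics(position, orientation): joint angles nearest the present ones, or None.
- env.read_state(): the state.
- env.grab_frame(name): name is "side" or "top"; returns a dict with "image" (480x640x3 uint8, blue, green, red), "fx", "fy", "cx", "cy" (pixels), "D" ([k1, k2, p1, p2, k3] as OpenCV has them; the pictures are not rectified), "position" and "orientation" of the camera in the world. Camera axes: x right, y up, looking along -z (the intrinsics and any distortion apply to the point x, -y, -z); pixel columns grow to the right and rows downward; lengths in m; the calibration is good to about 2 mm. A picture is of the moment at which its call begins. There is no depth.
A pose or a line that the arm cannot do raises env.Unreachable and nothing moves.
- env.close_job(): hands the job in; it is judged then, once.
Trained networks look in a picture, given as the dict that the camera call returned (one of the last four; its "shot" number tells which), for a name from the list of things; names that differ only in an ending like _2 or _b are one class to them, and where a whole thing is asked for, a point or a joint stands for the part that bears it (a point fixed in the world has none). Each returns a list of dicts, best first, with "score" (0 to 1); they miss things now and then, are a little off and sometimes report something else, mostly with a low value. They report only what shows in the picture. A call takes as long as a camera call.
- env.search_frame(picture, thing): "xyz" ([x, y, z] in m, in world coordinates, good to about 4 mm: the middle of the surface that is visible of it).
- env.trace(picture, thing): "mask" (480x640 bool, what is visible of it).
The state is a dict: "clock": time; "joint_positions": joint angles; "qvel": joint speeds; "joint_torque": joint torques, N m; "position": TCP position; "tool_rot": TCP orientation; "force": force on the tool from outside, world axes, zero at the start; "wrist_torque": the same for the moment, N m; "opening": opening from 0.0 (shut) to 1.0 (fully open); "finger_force": force on a finger pad.
Only numpy, scipy, OpenCV 4.12 (cv2) and the standard library are available. Lean on these libraries where they do the work, as an engineer would, in place of code of your own. Each camera call takes 0.05 s, during which the arm holds its last target. There are 200 camera calls.

### The job

Pull a vacuum on the canister with the green lid: take the hand pump from its cork coaster and seat it fully on that lid's valve, then from above press the orange plunger down gently until you feel it bottom on the valve's stop, hold it there for about a second and let it spring all the way back up. Then stand the pump upright on its coaster again and let go; leave the blue-lidded canister and everything else on the bench alone.

Things in the scene. Friction and masses are not known exactly. Their poses are not given: they have to be found in the camera images.
- pump: Hand vacuum pump, about 200 g, loose, upright on the coaster: white barrel 48 mm in diameter, 80 mm tall, green band near its foot, thin steel band near its top; the orange plunger stands out of the top. Origin: centre of its underside, z up. Underneath, an open round socket 38 mm wide, 24 mm deep goes over a valve boss with 3 mm play all round. Set it down gently.
- pump_grip (a point): Point on the barrel's axis 65 mm above the pump's foot: a good height to grip. The barrel can be gripped across its 48 mm diameter anywhere between 25 and 80 mm above the foot. The plunger's cap (top 110 mm above the foot) then stands between the fingers, so keep the palm clear of it.
- cap (a point): Centre of the top face of the plunger's cap, an orange disc 40 mm in diameter, 6 mm thick, on a 14 mm steel rod: where to press. At rest 110 mm above the pump's foot, with 24 mm of bare rod between cap and barrel. Slides straight down; its spring pushes back with 3 N at first, growing by 0.2 N per mm.
- plunger: The sprung plunger (origin as cap, z up). With the pump seated on the green canister it bottoms on a padded stop 8 to 21 mm down; the depth is set in the valve, differs every time and must be felt: the push needed suddenly rises by 6 N per mm. It is bottomed when it bears on the stop with over 3 N besides the spring. Push gently: a push of over 22 N in all spoils the valve.
- canister_green: The canister to evacuate: white ceramic, 100 mm in diameter, green lid 104 mm in diameter whose top is 110 mm above the bench, with a green band near the foot. Stands firm. Origin at the centre of its underside, z up.
- valve (a point): The centre of the valve on the green lid, at the lid's top face (110 mm above the bench); z up. Around it rises a green tubular valve boss, 32 mm outside diameter (29 mm at its tapered rim), 18 mm high, with a 20 mm bore in which the padded stop sits. A fully seated pump stands with its foot on the lid's top, its origin at this point.
- canister_blue: A second canister of the same size and shape, with a blue lid and blue band; not to be used or touched by the pump. Stands firm. Origin at the centre of its underside.
- coaster: Round cork coaster, 110 mm in diameter, 6 mm thick, fixed to the bench: the pump's place. Origin at the centre of its underside.
- mug: Bystander: blue mug, 76 mm wide, 85 mm high, with a handle. Origin at the centre of its underside.
- bowl: Bystander: white bowl, 120 mm wide, 50 mm high. Origin at the centre of its underside.
- mill: Bystander: dark wooden pepper mill, 58 mm wide, 170 mm high. Origin at the centre of its underside.
- spoon: Bystander: wooden spoon lying flat. Origin under its middle.
- spice: Bystander: small amber spice jar, 48 mm wide, 90 mm high. Origin at the centre of its underside.

How it is judged:
By the outcome, as a careful person would: the job done as asked, in the order asked, and still so for the second after the job is handed in, with the robot touching nothing.
It also fails if it takes over 69 s, if anything falls off the work surface, if the arm or the gripper's body presses on something with over 40 N, if the wrist force passes 120 N, or if a joint passes its speed limit or range.

## Working session

There is one attempt and no reset: what is moved stays moved. The work goes in short steps, each a Python script; the robot and the scene stay as the last script left them, time stands still between calls to the robot, and variables do not carry over. Pictures are saved under pics/ and viewed, at most 10 in all, crops included, and the job is handed in when it is done.

```bash
mkdir -p pics; python3 - <<'E'
from workcell import env
import cv2,numpy as np
ims=[]
for n in("top","side"):
    f=env.grab_frame(n); cv2.imwrite(f"pics/{n}0.png",f["image"])
    print(n,f["position"],f["orientation"],f["fx"],f["fy"],f["cx"],f["cy"],f["D"])
    for t in("pump","canister_green","canister_blue","coaster","cap","valve","mug","bowl","mill","spice","spoon"):
        r=env.search_frame(f,t); print(t,[(np.round(d["xyz"],3).tolist(),round(d["score"],2)) for d in r[:2]])
s=env.read_state();print(s["clock"],s["tool_rot"],s["position"],s["force"])
E
```

```text
top [ 0.38229426 -0.01494046  1.17537499] [  7.21709211   0.60965324 -91.28972255] 511.1334498685494 511.1334498685494 315.5269901036796 227.6003924122338 [0.01038262 0.         0.         0.         0.        ]
pump [([0.505, -0.197, 0.119], 0.56)]
canister_green [([0.584, 0.288, 0.113], 0.74)]
canister_blue [([0.59, 0.014, 0.11], 0.91), ([0.504, -0.2, 0.118], 0.64)]
coaster [([0.52, -0.203, 0.003], 0.77)]
cap [([0.507, -0.204, 0.118], 0.58), ([0.696, 0.172, 0.123], 0.54)]
valve [([0.587, 0.287, 0.11], 0.89), ([0.298, -0.183, 0.013], 0.58)]
mug [([0.714, -0.11, 0.038], 0.95)]
bowl [([0.726, -0.369, 0.025], 0.98)]
mill [([0.694, 0.175, 0.126], 0.85), ([0.503, -0.195, 0.116], 0.31)]
spice [([0.732, 0.006, 0.091], 0.56)]
spoon [([0.297, -0.182, 0.012], 0.74), ([0.698, 0.172, 0.123], 0.37)]
side [0.47515681 0.72889437 0.54358857] [  58.91413178   -1.23267991 -173.18008762] 482.89223531467434 482.89223531467434 321.7139784897301 239.58475224982317 [-0.11526799  0.          0.          0.          0.        ]
pump [([0.504, -0.188, 0.069], 0.84)]
canister_green [([0.586, 0.332, 0.103], 0.78)]
canister_blue [([0.588, 0.049, 0.087], 0.58)]
coaster [([0.529, -0.186, -0.0], 0.84)]
cap [([0.51, -0.197, 0.116], 0.57)]
valve []
mug [([0.704, -0.08, 0.057], 0.65)]
bowl [([0.721, -0.381, 0.036], 0.71)]
mill [([0.701, 0.19, 0.08], 0.62)]
spice [([0.728, 0.023, 0.061], 0.7)]
spoon [([0.34, -0.188, 0.011], 0.56)]
1.2 [ 1.79997382e+02 -6.05832705e-04 -2.33073701e+01] [0.24726114 0.57397567 0.22253093] [-0.00866018 -0.22100678 -0.61290793]
```

View pics/top0.png

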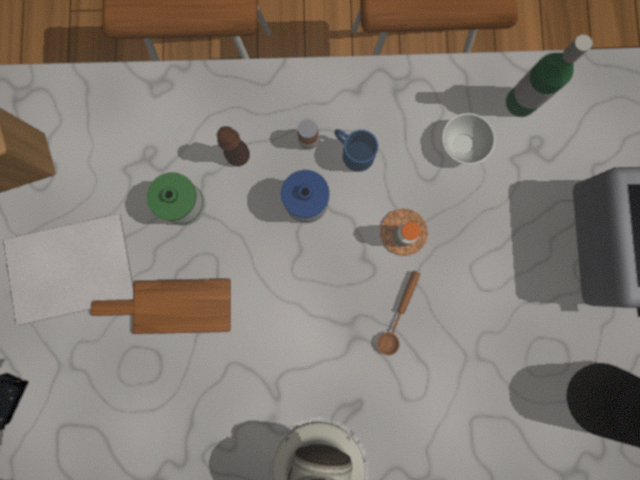

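View pics/side0.png

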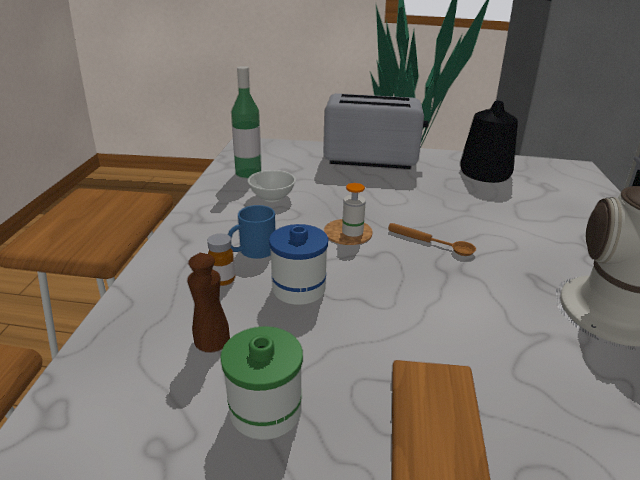

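```bash
cat > h.py <<'E'
from workcell import env
import cv2,numpy as np
from scipy.spatial.transform import Rotation as Ro
def K(f): return np.array([[f["fx"],0,f["cx"]],[0,f["fy"],f["cy"]],[0,0,1.]])
def Rw(f): return Ro.from_euler("xyz",f["orientation"],degrees=True).as_matrix()@np.diag([1,-1,-1])
def unproj(f,uv,z):
    p=cv2.undistortPoints(np.array(uv,float).reshape(-1,1,2),K(f),np.array(f["D"]))[:,0]
    d=np.c_[p,np.ones(len(p))]@Rw(f).T; c=np.array(f["position"])
    return c+d*((z-c[2])/d[:,2])[:,None]
def proj(f,P):
    R=Rw(f).T; return cv2.projectPoints(np.array(P,float),cv2.Rodrigues(R)[0],-R@np.array(f["position"]),K(f),np.array(f["D"]))[0][:,0]
E
python3 - <<'E'
from h import *
tiles=[]
for n in("top","side"):
    f=env.grab_frame(n); im=f["image"]; hsv=cv2.cvtColor(im,cv2.COLOR_BGR2HSV)
    np.savez(f"f_{n}.npz",**{k:v for k,v in f.items()})
    for t,z in(("canister_green",.11),("coaster",.006),("pump",.116),("cap",.116),("canister_blue",.11)):
        r=env.trace(f,t)
        for d in r[:1]:
            m=d["mask"]; v,u=np.nonzero(m); print(n,t,round(d["score"],2),m.sum(),u.min(),u.max(),v.min(),v.max())
    cs=[(169,195),(408,232)] if n=="top" else [(262,355),(354,210)]
    for c in cs:
        w=im[c[1]-30:c[1]+30,c[0]-40:c[0]+40]; tiles.append(cv2.resize(w,(400,300),interpolation=cv2.INTER_CUBIC))
cv2.imwrite("pics/crop.png",np.vstack([np.hstack(tiles[:2]),np.hstack(tiles[2:])]))
E
```

```text
top canister_green 0.97 2344 148 205 171 225
top coaster 0.78 1132 380 427 209 255
top pump 0.74 534 392 419 221 246
top cap 0.53 268 401 419 222 239
top canister_blue 0.89 2032 281 329 170 222
side coaster 0.69 650 324 372 219 244
side pump 0.73 1048 341 364 183 236
side cap 0.66 196 346 364 183 199
side canister_blue 0.64 4104 269 327 224 304
```

View pics/crop.png

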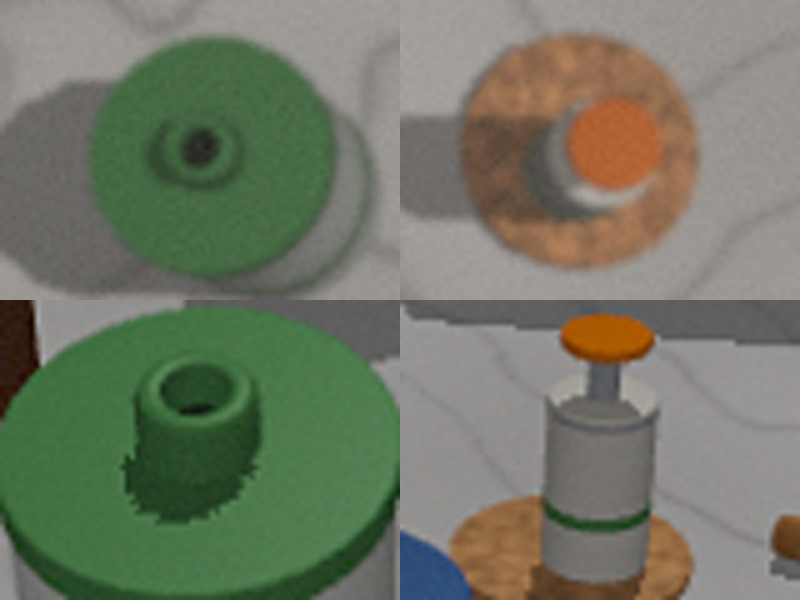

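```bash
python3 - <<'E'
from h import *
F={n:dict(np.load(f"f_{n}.npz",allow_pickle=True)) for n in("top","side")}
def comp(f,lo,hi,c):
    m=cv2.inRange(cv2.cvtColor(f["image"],cv2.COLOR_BGR2HSV),lo,hi); m=cv2.morphologyEx(m,cv2.MORPH_CLOSE,np.ones((7,7)))
    _,l=cv2.connectedComponents(m); return (l==l[c[1],c[0]]).astype(np.uint8)
def fit(f,m,z,nm):
    c=max(cv2.findContours(m,0,cv2.CHAIN_APPROX_NONE)[0],key=len)[:,0].astype(float)
    P=unproj(f,c,z)[:,:2]; (x,y),r=cv2.minEnclosingCircle(P.astype(np.float32))
    A=np.c_[2*P,np.ones(len(P))]; s=np.linalg.lstsq(A,(P**2).sum(1),rcond=None)[0]
    print(nm,"fit",s[:2].round(4),"r",np.sqrt(s[2]+s[0]**2+s[1]**2).round(4),"centroid",P.mean(0).round(4))
t,s=F["top"],F["side"]
fit(t,comp(t,(45,70,60),(80,255,255),(180,210)),.110,"lid top")
fit(t,comp(t,(5,165,120),(14,255,255),(411,230)),.116,"cap top")
fit(t,comp(t,(5,60,60),(22,255,255),(395,245)),.006,"coaster top")
fit(s,comp(s,(5,200,120),(18,255,255),(355,186)),.114,"cap side")
print("bore top",unproj(t,[(169.2,194.4)],.128),unproj(t,[(169.2,194.4)],.11))
print("rim side",unproj(s,[(261.6,342.6)],.128), "cap side",unproj(s,[(355.6,186.6)],.116))
# overlay
def circ(f,im,c,r,z,col):
    a=np.linspace(0,2*np.pi,60); p=proj(f,np.c_[c[0]+r*np.cos(a),c[1]+r*np.sin(a),np.full(60,z)])
    cv2.polylines(im,[np.round((p*4+2)*16).astype(int)],True,col,1,shift=4)
E
```

```text
lid top fit [0.5923 0.2986] r 0.0496 centroid [0.5918 0.2986]
cap top fit [ 0.5066 -0.2049] r 0.0169 centroid [ 0.5065 -0.2048]
coaster top fit [ 0.5162 -0.2079] r 0.0536 centroid [ 0.5161 -0.2082]
cap side fit [ 0.5064 -0.205 ] r 0.0192 centroid [ 0.507  -0.2054]
bore top [[0.59227267 0.29700552 0.128     ]] [[0.59588132 0.30236657 0.11      ]]
rim side [[0.59224691 0.29898454 0.128     ]] cap side [[ 0.50527341 -0.2025392   0.116     ]]
```

```bash
cat >> h.py <<'E'
PU=np.array([.5065,-.205]); VA=np.array([.592,.2985]); CO=np.array([.516,-.208]); G=.049
def st(msg=""):
    s=env.read_state(); print(msg,round(s["clock"],2),"p",np.round(s["position"],4),"F",np.round(s["force"],2),"op",round(s["opening"],3),"ff",np.round(s["finger_force"],1)); return s
E
python3 - <<'E'
from h import *
for yaw in(0,60,90,-60,-90,180):
    o=[180,0,yaw]
    print(yaw,[None if (q:=env.inverse_kinematics([*p,z],o)) is None else np.round(q).tolist() for p,z in((PU,.055),(PU,.26),(VA,.159),(VA,.27))])
E
```

```text
0 [[-5.0, 25.0, -23.0, 0.0, -42.0, 95.0], [-5.0, 13.0, -7.0, 0.0, -70.0, 95.0], [41.0, 28.0, 1.0, 0.0, -63.0, 49.0], [41.0, 24.0, 11.0, 0.0, -76.0, 49.0]]
60 [[-5.0, 25.0, -23.0, 0.0, -42.0, 155.0], [-5.0, 13.0, -7.0, 0.0, -70.0, 155.0], [41.0, 28.0, 1.0, 0.0, -63.0, 109.0], [41.0, 24.0, 11.0, 0.0, -76.0, 109.0]]
90 [[-5.0, 25.0, -23.0, 0.0, -42.0, -175.0], [-5.0, 13.0, -7.0, 0.0, -70.0, -175.0], [41.0, 28.0, 1.0, 0.0, -63.0, 139.0], [41.0, 24.0, 11.0, 0.0, -76.0, 139.0]]
-60 [[-5.0, 25.0, -23.0, 0.0, -42.0, 35.0], [-5.0, 13.0, -7.0, 0.0, -70.0, 35.0], [41.0, 28.0, 1.0, 0.0, -63.0, -11.0], [41.0, 24.0, 11.0, 0.0, -76.0, -11.0]]
-90 [[-5.0, 25.0, -23.0, 0.0, -42.0, 5.0], [-5.0, 13.0, -7.0, 0.0, -70.0, 5.0], [41.0, 28.0, 1.0, 0.0, -63.0, -41.0], [41.0, 24.0, 11.0, 0.0, -76.0, -41.0]]
180 [[-5.0, 25.0, -23.0, -0.0, -42.0, -85.0], [-5.0, 13.0, -7.0, -0.0, -70.0, -85.0], [41.0, 28.0, 1.0, -0.0, -63.0, -131.0], [41.0, 24.0, 11.0, -0.0, -76.0, -131.0]]
```

```bash
python3 - <<'E'
from h import *
o=[180,0,-60]
env.goto([*PU,.20],o); st("above")
print(env.move_straight([*PU,.006+G],rate=.08,force_limit=6)); st("down")
env.gripper_to(0.3,20); st("grip")
print(env.move_straight([*PU,.10],rate=.06)); st("lift")
f=env.grab_frame("side"); cv2.imwrite("pics/lift.png",f["image"][60:360,200:600])
E
```

```text
above 4.69 p [ 0.5069 -0.2044  0.2   ] F [ 0.08  0.09 -0.24] op 1.002 ff 0.0
False
down 6.66 p [ 0.5068 -0.205   0.0554] F [-0.81 -0.32 -0.91] op 1.002 ff 0.0
grip 7.41 p [ 0.5064 -0.205   0.055 ] F [ 0.83 -1.19  0.41] op 0.548 ff 20.0
False
lift 8.31 p [ 0.5061 -0.2049  0.0997] F [-0.25 -0.51 -0.82] op 0.546 ff 20.0
```

View pics/lift.png

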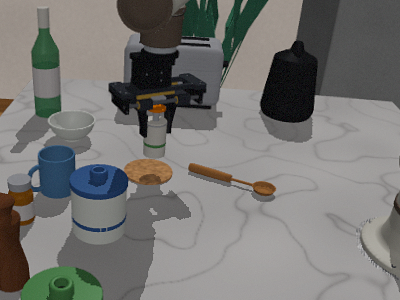

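The pump hangs upright between the fingers (crop about 153,140), clear of the coaster (148,170). Next I carry it over the valve.

```bash
python3 - <<'E'
from h import *
o=[180,0,-60]
env.move_straight([*PU,.26],rate=.15)
env.goto([*VA,.26],o)
env.move_straight([*VA,.11+G+.030],rate=.08); s=st("above valve")
t=[]
for n in("side","top"):
    f=env.grab_frame(n); im=f["image"]
    p=proj(f,[[*VA,.128],[*VA,.14]]); print(n,p.round(1))
    c=p[0].astype(int); y0=max(c[1]-75,0);x0=max(c[0]-50,0)
    t.append(cv2.resize(im[y0:y0+120,x0:x0+100],(400,480),interpolation=cv2.INTER_CUBIC)); print(x0,y0)
cv2.imwrite("pics/valve.png",np.hstack(t))
E
```

```text
above valve 12.47 p [0.5924 0.2987 0.1898] F [-0.47 -0.24 -2.61] op 0.547 ff 20.0
side [[261.9 342.4]
 [261.4 335.1]]
211 267
top [[168.5 194.5]
 [166.8 193.4]]
118 119
```

View pics/valve.png

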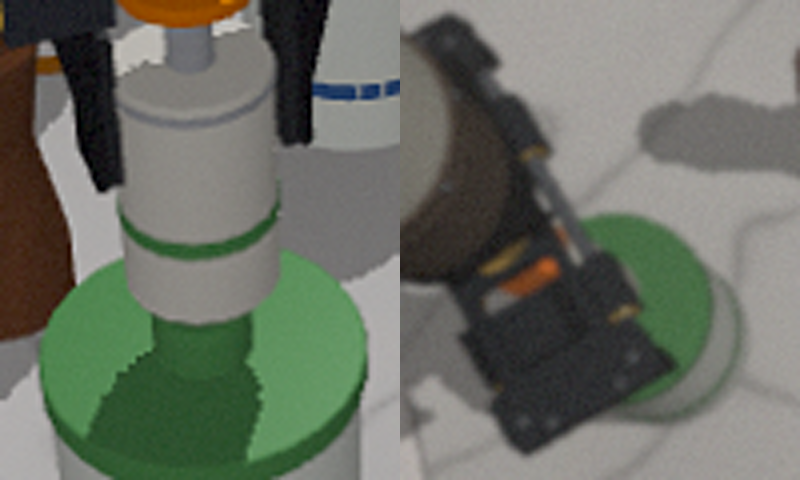

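The side view shows the pump (foot 124–282, centre x≈203) centred over the boss (153–251, centre ≈202), so I lower it.

```bash
python3 - <<'E'
from h import *
hit=env.move_straight([*VA,.11+G-.002],rate=.025,force_limit=5); s=st(f"seat {hit}")
print("foot z",s["position"][2]-G)
E
```

```text
seat True 13.68 p [0.5919 0.2983 0.159 ] F [-1.4   0.14  4.94] op 0.548 ff 20.0
foot z 0.1100092221156538
```

```bash
python3 - <<'E'
from h import *
env.gripper_to(1.0); st("rel")
env.move_straight([*VA,.255],rate=.1)
env.gripper_to(0.0); st("shut")
f=env.grab_frame("side"); im=f["image"]; cv2.imwrite("pics/seated.png",cv2.resize(im[220:460,160:400],(480,480)))
E
```

```text
rel 14.61 p [0.5909 0.2978 0.1571] F [ 0.03 -0.02 -0.24] op 0.997 ff 0.0
shut 17.27 p [0.592  0.2985 0.255 ] F [-0.23 -0.03 -0.3 ] op 0.008 ff 0.0
```

View pics/seated.png

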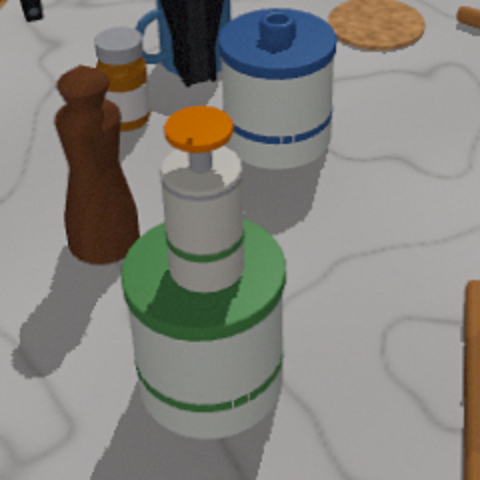

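The pump stands upright and fully down on the green lid, with its cap at crop (198,128) fully up. Now I press, stepping down and reading the force.

```bash
python3 - <<'E'
from h import *
def fz(n=5):
    v=[]
    for _ in range(n): env.dwell(.03); v.append(env.read_state()["force"][2])
    return np.mean(v)
print(proj(env.grab_frame("side"),[[*VA,.22]]))
env.move_straight([*VA,.2235],rate=.06); b=fz(8); print("bias",b)
z=.2235; touch=None; log=[]; top=.220
while z>top-.0245:
    z-=.001; env.move_straight([*VA,z],rate=.02); F=fz(3)-b; pz=env.read_state()["position"][2]
    log.append((round(z*1e3,1),round(pz*1e3,1),round(F,2)))
    ex=F-(3+200*max(top-pz,0))
    if F>16: break
    if top-pz>.006 and ex>2.5:
        # go on finely to about 6 N on the stop
        while ex<5.5 and F<16:
            z-=.0003; env.move_straight([*VA,z],rate=.01); F=fz(4)-b; pz=env.read_state()["position"][2]; ex=F-(3+200*(top-pz)); log.append((round(z*1e3,1),round(pz*1e3,1),round(F,2),round(ex,2)))
        break
env.dwell(1.1); print("held F",fz(4)-b); st()
for l in log: print(*l)
env.move_straight([*VA,.222],rate=.03); env.move_straight([*VA,.27],rate=.1); st("up")
f=env.grab_frame("side"); cv2.imwrite("pics/after.png",cv2.resize(f["image"][220:460,160:400],(480,480)))
E
```

```text
[[258.13790522 282.09557371]]
bias -0.23030206517847612
held F 12.527622122284924
 29.12 p [0.5926 0.2987 0.2022] F [-0.76  0.19 11.92] op 0.003 ff 6.1
222.5 222.5 -0.23
221.5 221.5 -0.37
220.5 220.5 0.4
219.5 220.0 2.6
218.5 218.6 3.64
217.5 217.6 3.34
216.5 216.6 3.53
215.5 215.6 4.0
214.5 214.6 3.67
213.5 213.6 4.7
212.5 212.5 4.47
211.5 211.5 4.59
210.5 210.6 5.08
209.5 209.6 5.17
208.5 208.7 5.35
207.5 207.7 5.61
206.5 206.7 5.43
205.5 205.8 6.27
204.5 204.9 6.13
203.5 204.0 5.98
202.5 203.2 7.02
201.5 202.8 8.73
200.5 202.5 10.44
200.2 202.4 10.96 4.44
199.9 202.3 11.7 5.17
199.6 202.3 12.02 5.47
199.3 202.2 12.58 6.02
up 30.67 p [0.5916 0.2984 0.2693] F [0.38 0.81 0.03] op 0.002 ff 0.0
```

View pics/after.png

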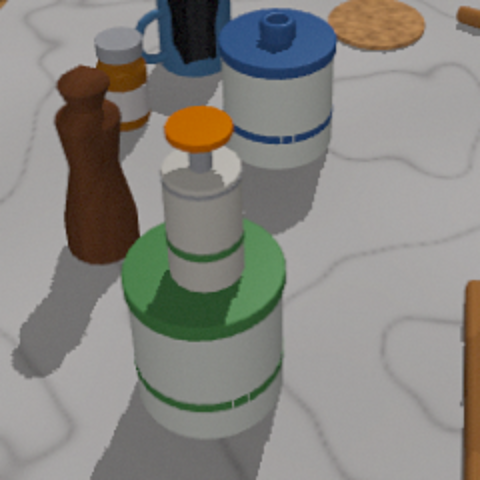

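The plunger bottomed about 17 mm down with a clear rise in force, peaking at 12.6 N, and it is back fully up at crop (198,128). Next I return the pump.

```bash
python3 - <<'E'
from h import *
o=[180,0,-60]
env.gripper_to(1.0)
print(env.move_straight([*VA,.11+G],rate=.07,force_limit=6)); st("down")
env.gripper_to(0.3,20); st("grip")
env.move_straight([*VA,.17+G],rate=.04); st("off valve")
env.move_straight([*VA,.27],rate=.12)
env.goto([*CO,.27],o); env.move_straight([*CO,.09],rate=.1); st("over coaster")
hit=env.move_straight([*CO,.006+G-.003],rate=.02,force_limit=4); st(f"set {hit}")
env.gripper_to(1.0); env.dwell(.2); st("rel")
env.move_straight([*CO,.25],rate=.1); st("clear")
t=[]
for n,c in(("side",(354,215)),("top",(340,210))):
    f=env.grab_frame(n); im=f["image"]; print(n,proj(f,[[*CO,.116],[*CO,.006]]).round(1).tolist())
    w=(80,60) if n=="side" else (240,180)
    t.append(cv2.resize(im[c[1]-w[1]:c[1]+w[1],c[0]-w[0]:c[0]+w[0]],(400,300)))
cv2.imwrite("pics/end.png",np.hstack(t))
E
```

```text
False
down 33.97 p [0.5922 0.2987 0.1596] F [0.07 0.33 0.34] op 1.0 ff 0.0
grip 34.72 p [0.5919 0.2984 0.159 ] F [-0.56 -0.4   0.63] op 0.547 ff 20.0
off valve 36.37 p [0.5919 0.2985 0.2186] F [ 0.05 -0.11 -2.03] op 0.545 ff 20.0
over coaster 40.75 p [ 0.5164 -0.2081  0.0906] F [-0.49 -0.59 -1.21] op 0.545 ff 20.0
set True 42.33 p [ 0.516  -0.2079  0.0548] F [-0.62  0.55  4.87] op 0.546 ff 20.0
rel 43.46 p [ 0.5148 -0.2077  0.0536] F [-1.   -0.38 -0.77] op 1.003 ff 0.0
clear 45.58 p [ 0.5158 -0.208   0.2494] F [0.74 0.2  0.49] op 1.002 ff 0.0
side [[350.7, 185.2], [348.2, 230.1]]
top [[412.0, 225.6], [403.6, 231.8]]
```

View pics/end.png

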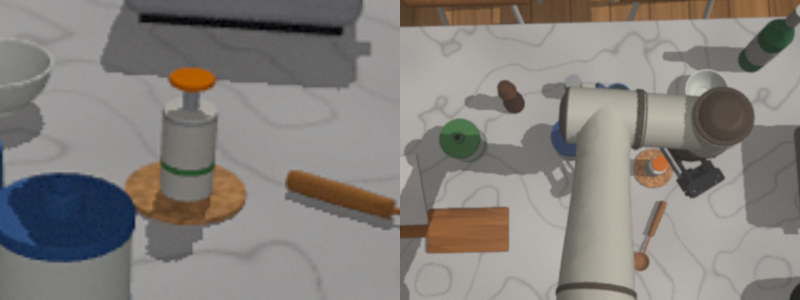

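The pump stands upright on the coaster (left tile, 188,150), the gripper is clear, and the other objects look undisturbed.

```bash
python3 -c "
from workcell import env
print(env.close_job())"
```

```text
the job is handed in; nothing more can be done
None
```

The job is done and handed in at about 46 s: the pump was seated on the green lid's valve, the plunger bottomed about 17 mm down (12.6 N at most), held for over a second and sprang fully back up, and the pump is upright on its coaster with the gripper clear.

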